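Engage the crank of a rotary stage by feel and bring the stage home

TASK

The two-armed crank of the rotary stage stands loose in its socket, not engaged. Push its arms round counter-clockwise (seen from above) until the hidden tongue under it drops into the groove and the crank sits fully home; the table stands at its end stop there and goes no further, so do not force it. Then push the crank, now driving the table, back clockwise until the black knob of its arm rests against the upright post on the base, and leave the bottle, the adapter and the dish around the stage as they stand.

Things in the scene. Friction and masses are not known exactly. Their poses are not given: they have to be found in the camera images.
- stage_base: Fixed square aluminium base plate, 200 x 200 mm, 14 mm thick, on the worktop; a round steel table (160 mm across, top 34 mm above the worktop) turns on it stiffly (about 0.32 N m). Origin: centre of the underside, on the turning axis; z up. When the crank rests against the post its bar lies along this x axis. The table stands at its far end stop: it turns only clockwise.
- post_top (a point): Top of the upright steel home post on the base: 14 mm across, 118 mm above the worktop, 88 mm from the axis toward -x of the base and 17 mm toward its +y. The knob of the arm that points to the base's -x comes against it when turned clockwise; it stops the crank engaged or not.
- socket_rim (a point): Centre of the mouth of the round socket that stands on the table: greased, outside 80 mm, bore 62 mm, rim 78 mm above the worktop. A straight groove through the axis, 31 mm wide and 12 mm deep, lies in its floor, which is 46 mm above the worktop; the crank hides it and its direction is not known.
- crank: Loose steel two-armed crank, about 0.7 kg, its round hub (60 mm) in the socket, centred on the turning axis. Origin: hub axis, hub's underside; z up, x along the bar. A tongue under the hub (54 x 22 mm, 8 mm deep, along x) rides on the socket floor: origin 54 mm above the worktop. Along the groove, either way round, it drops by its weight: origin at 46 mm, fully home.
- bar_middle (a point): Middle of the crank's straight bar, on its axis, half-way up the bar (42.5 mm above the crank's origin). Bar 14 mm wide and high; its arms can be pushed sideways 48 to 68 mm from the axis. Not engaged it turns easily (up to 3 N there); engaged it drives the stiff table clockwise (3 to 7 N) with about 9 degrees of play either way. A hub cap 40 mm across rises 16 mm above the bar's middle.
- knob_a (a point): Top centre of the black knob (22 mm across and high) on the end of the crank's +x arm, 82 mm from the axis, 57.5 mm above the crank's origin. From the start the crank must turn 20 to 130 degrees counter-clockwise to engage; a push of more than 25 N on it is forcing it.
- knob_b (a point): Top centre of the same knob on the crank's -x arm, the one that comes against the post.
- flux: Bystander: small amber squeeze bottle close to the stage, 35 mm across and 102 mm tall, upright. Origin: centre of its underside.
- adapter: Bystander: dark blue battery adapter, 69 x 101 x 48 mm. Origin: centre of its underside.
- dish: Bystander: round metal screw dish, 96 mm across and 20 mm high. Origin: centre of its underside.

How it is judged:
On the way:
1. the crank is engaged: its tongue has dropped into the groove and it sits fully home, upright (z of crank in the frame of stage_base below 0.048 m and angle between crank's own z axis and vertical below 0.05 rad), for 0.2 s.
At the end, for the whole second after the job is handed in: The crank sits fully home in its socket (within 2 mm), upright and at rest, and has been turned back to the post: its bar within 5 degrees of where the knob touches the post (all of step 1 and horizontal distance between crank and stage_base below 0.005 m and angle between the x axis of crank and the x axis of stage_base, either way round below 0.09 rad and linear speed of crank below 0.02 m/s).
It fails at once if a bystander (bottle, adapter or dish) is shifted by more than 25 mm or knocked over (distance of any of flux, adapter, dish from where it was at the start of the episode above 0.025 m or angle between flux's own z axis and vertical above 0.4 rad).
It fails at once if the crank is forced: pushed with more than 40 N (contact force between the fingers and crank above 40 N).
It also fails if it takes over 67 s, if anything falls off the work surface, if the arm or the gripper's body presses on something with over 40 N, if the wrist force passes 120 N, or if a joint passes its speed limit or range.

ROBOT

A 6-joint arm with a two-finger parallel gripper is mounted at the origin on a cart in front of the work surface, level with it; the furniture and walls round the work are solid. World frame = base frame: x ahead of the robot, y to its left, z up, the work surface at z = 0. Lengths are in m, angles in rad, forces in N, time in s.
With the tool pointing down it reaches from about 0.35 to 0.95 m from the base axis. Payload 17.4 kg.
Tool frame: the origin (TCP) lies on the centre line of the jaws, within the pads' length; the fingertips stand 17 mm ahead of it and the grasp point (between the pads) lies 2 mm behind it; z points along the fingers, y is the line along which they close (so a half turn about z gives the same grasp; the last joint's range is limited). The gripper opens to 93 mm and grips with 3 to 60 N. Pads are 15 mm wide; open, the fingers measure 128 mm over their backs; the gripper's body (75 mm by 188 mm) begins 65 mm behind the grasp point.
Start: joints at [1.201, 0.116, 1.442, -0, 1.584, -0.038], TCP at [0.22, 0.638, 0.236] pointing down, gripper open.
Joint ranges: [-2.83, 2.83], [-0.83, 2.19], [0.07, 2.5], [-1.14, 4.28], [0.01, 3], [-2.97, 2.97]. Speed limits (rad/s): [1.89, 1.89, 2.22, 3.14, 3.14, 3.14].

INTERFACE

Orientations are given as a unit quaternion [w, x, y, z].
In Python, from workcell import env, gripper_to, sensors, get_image, finish_job gives the robot as it stands. Calls block until the motion is done:
- env.reach(position, orientation): joint-space move of the TCP to a pose.
- env.move_l(position, frame=None, vel=0.15): straight line of the TCP; frame=None keeps the orientation; vel is the mean speed in m/s.
- env.move_joints(angles): joint-space move.
- gripper_to(opening): finger opening in m; the grip force is fixed at half the most; returns when the fingers have stopped.
- env.pause(seconds).
- env.ik(position, orientation): joint angles nearest the present ones, or None.
- sensors.get_obs(): the state.
- get_image(name): name is "side" or "top" or "wrist"; returns a dict with "frame" (420x560x3 uint8, red, green, blue), "range_z" (420x560 float32, m along the optical axis (not along the pixel's ray), 0 where there is no reading), "K" (3x3 intrinsics, pixels), "dist_coeffs" ([k1, k2, p1, p2, k3] as OpenCV has them; the pictures are not rectified), "extrinsics" (4x4, takes a point from camera to world coordinates). Camera axes: x right, y up, looking along -z (the intrinsics and any distortion apply to the point x, -y, -z); pixel columns grow to the right and rows downward; lengths in m; the calibration is good to about 2 mm. A picture is of the moment at which its call begins.
A pose or a line that the arm cannot do raises env.PlanningError and nothing moves.
- finish_job(): hands the job in; it is judged then, once.
The state is a dict: "time": time; "joint_pos": joint angles; "qvel": joint speeds; "effort": joint torques, N m; "eef_pos": TCP position; "orientation": TCP orientation; "wrist_force": force on the tool from outside, world axes, zero at the start; "moment": the same for the moment, N m; "finger_gap": finger opening in m; "grasp_force": force on a finger pad.
Only numpy, scipy, OpenCV 4.12 (cv2) and the standard library are available. Lean on these libraries where they do the work, as an engineer would, in place of code of your own. Each camera call takes 0.05 s, during which the arm holds its last target. There are 200 camera calls.

## Working session

There is one attempt and no reset: what is moved stays moved. The work goes in short steps, each a Python script; the robot and the scene stay as the last script left them, time stands still between calls to the robot, and variables do not carry over. Pictures are saved under pics/ and viewed, at most 10 in all, crops included, and the job is handed in when it is done.

```bash
mkdir -p pics; cat > h.py <<'E'
import numpy as np, cv2
from workcell import env, gripper_to, sensors, get_image, finish_job
def px2w(im,u,v,z=None):
    n=cv2.undistortPoints(np.array([[[u,v]]],float),im["K"],im["dist_coeffs"])[0,0]
    d=np.array([n[0],-n[1],-1.]); E=im["extrinsics"]; o=E[:3,3]; r=E[:3,:3]@d
    if z is None: return o+r*im["range_z"][int(v),int(u)]
    return o+r*(z-o[2])/r[2]
def cloud(im):
    h,w=im["range_z"].shape; uu,vv=np.meshgrid(np.arange(w),np.arange(h))
    p=np.stack([uu,vv],-1).reshape(-1,1,2).astype(float)
    n=cv2.undistortPoints(p,im["K"],im["dist_coeffs"])[:,0]
    d=np.c_[n[:,0],-n[:,1],-np.ones(len(n))]*im["range_z"].reshape(-1,1)
    E=im["extrinsics"]; P=d@E[:3,:3].T+E[:3,3]; P[im["range_z"].ravel()==0]=np.nan
    return P.reshape(h,w,3)
E
python3 - <<'E'
from h import *
import pickle
o=sensors.get_obs(); print(o["time"],o["eef_pos"],o["orientation"],o["finger_gap"],o["wrist_force"])
for n in ["side","top"]:
    im=get_image(n); pickle.dump(im,open(n+".pkl","wb")); print(n,im["extrinsics"].round(3).tolist(),im["K"][0,0])
    cv2.imwrite(f"pics/{n}0.png",im["frame"][:,:,::-1])
E
```

```text
0.0 [0.21981904 0.63801164 0.23490678] [-1.04017220e-04  1.65138625e-01  9.86270194e-01 -5.73231071e-04] 0.09297500050791838 [ 0.40371371 -0.16637498 -0.23504833]
side [[-0.941, 0.168, -0.295, 0.313], [-0.339, -0.43, 0.837, 0.414], [0.014, 0.887, 0.461, 0.485], [0.0, 0.0, 0.0, 1.0]] 387.31853061097905
top [[-0.016, 0.998, -0.057, 0.543], [-1.0, -0.016, 0.002, -0.295], [0.001, 0.057, 0.998, 0.967], [0.0, 0.0, 0.0, 1.0]] 387.8024826016845
```

View pics/top0.png

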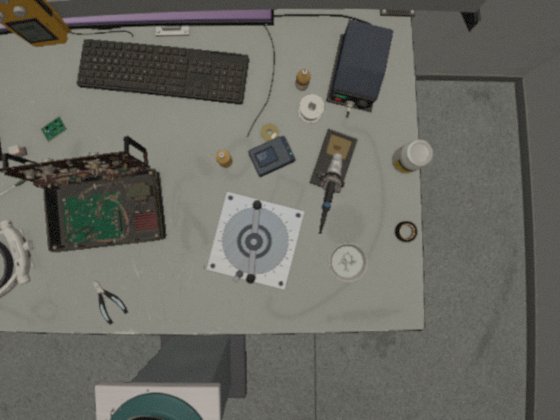

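View pics/side0.png

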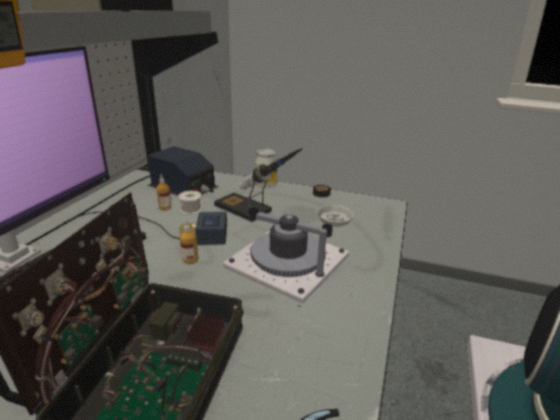

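The top view shows the hub near (254,241), knobs near (257,205) and (250,279), and the post near (238,275) beside the near knob. The bottle is at (224,158), the adapter at (271,156) and the dish at (348,262). The side view has the post at (321,255) and the hub cap at (289,220). I'll enlarge both views next.

```bash
python3 - <<'E'
from h import *
import pickle
t=pickle.load(open("top.pkl","rb")); s=pickle.load(open("side.pkl","rb"))
a=cv2.resize(t["frame"][185:300,195:315],None,fx=5,fy=5,interpolation=cv2.INTER_CUBIC)[:, :, ::-1]
cv2.imwrite("pics/topc.png",a)
a=cv2.resize(s["frame"][190:305,215:360],None,fx=5,fy=5,interpolation=cv2.INTER_CUBIC)[:, :, ::-1]
cv2.imwrite("pics/sidec.png",a)
for n,u,v in [("cap",254,241),("kfar",257,205),("knear",250,279),("post",238,275),("flux",224,158),("adapt",271,156),("dish",348,262)]: print(n,px2w(t,u,v).round(4))
P=cloud(t); z=P[...,2]
for lo,hi in [(.095,.108),(.108,.125)]:
    m=(z>lo)&(z<hi); m[:185]=0;m[300:]=0;m[:,:195]=0;m[:,315:]=0
    n,l,st,c=cv2.connectedComponentsWithStats(m.astype(np.uint8))
    for i in range(1,n): print(lo,st[i].tolist(),P[l==i].mean(0).round(4))
E
```

```text
cap [ 0.514  -0.2585  0.1105]
kfar [ 0.5933 -0.2663  0.1107]
knear [ 0.4306 -0.2484  0.1096]
post [ 0.4379 -0.2209  0.0945]
flux [ 0.7071 -0.1892  0.0703]
adapt [ 0.7142 -0.2993  0.0471]
dish [ 0.4543 -0.4863  0.0041]
0.095 [253, 201, 1, 1, 1] [ 0.6025 -0.2574  0.1074]
0.095 [252, 205, 1, 1, 1] [ 0.5937 -0.255   0.1074]
0.095 [261, 205, 1, 1, 1] [ 0.5934 -0.275   0.1071]
0.095 [256, 206, 1, 1, 1] [ 0.5913 -0.2639  0.1078]
0.095 [245, 208, 18, 68, 511] [ 0.513  -0.2563  0.1036]
0.095 [235, 275, 4, 2, 4] [ 0.4383 -0.2182  0.102 ]
0.095 [246, 275, 1, 1, 1] [ 0.4381 -0.239   0.0979]
0.095 [254, 276, 1, 1, 1] [ 0.4366 -0.2572  0.106 ]
0.095 [245, 279, 1, 1, 1] [ 0.4305 -0.2373  0.1079]
0.095 [238, 280, 1, 1, 1] [ 0.4284 -0.2218  0.1068]
0.095 [253, 282, 1, 1, 1] [ 0.4237 -0.2548  0.1077]
0.108 [252, 200, 10, 10, 69] [ 0.5948 -0.2649  0.1108]
0.108 [254, 233, 1, 1, 1] [ 0.5315 -0.2586  0.1081]
0.108 [252, 234, 2, 2, 2] [ 0.5283 -0.2553  0.1089]
0.108 [257, 234, 1, 1, 1] [ 0.5292 -0.2653  0.108 ]
0.108 [255, 236, 1, 1, 1] [ 0.5249 -0.2608  0.1082]
0.108 [257, 236, 1, 1, 1] [ 0.5248 -0.2652  0.1081]
0.108 [247, 239, 1, 1, 1] [ 0.5185 -0.243   0.1081]
0.108 [250, 239, 8, 6, 35] [ 0.5127 -0.2569  0.111 ]
0.108 [247, 245, 3, 2, 3] [ 0.5038 -0.245   0.1084]
0.108 [256, 247, 1, 1, 1] [ 0.5006 -0.2626  0.1082]
0.108 [245, 274, 10, 10, 71] [ 0.4316 -0.2477  0.1108]
0.108 [233, 276, 6, 6, 28] [ 0.433  -0.2175  0.1172]
```

View pics/topc.png

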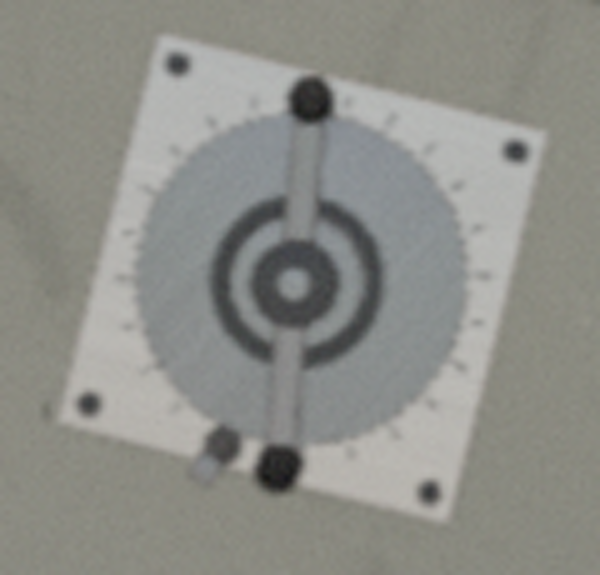

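View pics/sidec.png

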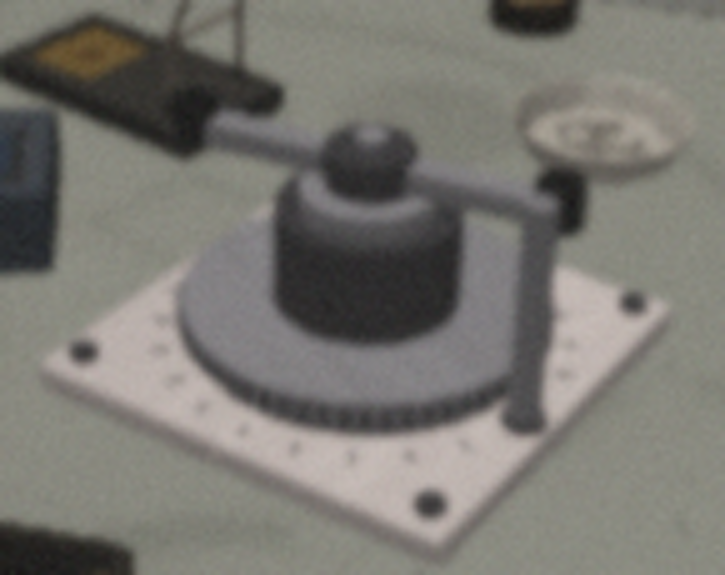

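The enlarged crops agree with the depth data:
- **Crank:** the knobs are at (0.595,-0.265) and (0.432,-0.248), with tops at z 0.111 (0.1115 expected). The axis is at about (0.513,-0.256). The arm radius is 82 mm, as given.
- **Post:** the top is at (0.433,-0.2175,0.117), 89 mm from the axis (89.6 expected). That puts the base yaw at about -15° and the bar at -6°.

I'll straddle the far arm, which stays away from the post. First I'll check heights along the path and the IK.

```bash
cat >> h.py <<'E'
from scipy.spatial.transform import Rotation as Rn
C=np.array([.5132,-.2563]); R0=.058; Z=.089
def pose(th,off,z=Z):
    th=np.radians(th); u=np.array([np.cos(th),np.sin(th)]); t=np.array([-u[1],u[0]])
    p=np.r_[C+R0*u+off*t,z]; y=np.r_[-t,0]; zz=np.array([0,0,-1.]); x=np.cross(y,zz)
    q=Rn.from_matrix(np.c_[x,y,zz]).as_quat()
    return p,np.r_[q[3],q[:3]]
def crank(im):
    """knob tops from the top view: yaw of the bar mod 180, height per visible knob"""
    P=cloud(im); d=P[...,:2]-C; r=np.hypot(d[...,0],d[...,1]); z=P[...,2]
    m=(r>.070)&(r<.094)&(z>.098)&(z<.1145)
    n,l,st,c=cv2.connectedComponentsWithStats(m.astype(np.uint8),connectivity=4)
    out=[]
    for i in range(1,n):
        if st[i,4]>=25:
            q=P[l==i]; zm=np.median(q[:,2]); q=q[abs(q[:,2]-zm)<.003]; d=q[:,:2].mean(0)-C
            out.append((round(np.degrees(np.arctan2(d[1],d[0])),1),round(float(zm),4),int(st[i,4]),round(float(np.hypot(*d)),4)))
    return out
E
python3 - <<'E'
from h import *
import pickle
t=pickle.load(open("top.pkl","rb")); print(crank(t))
P=cloud(t).reshape(-1,3); P=P[np.isfinite(P).all(1)]; r=np.hypot(P[:,0],P[:,1])
s=(r>.4)&(r<.85)&(abs(P[:,1])<.75)&(P[:,0]>.2)&(P[:,0]<.85); print("max z",P[s][P[s][:,2].argmax()], np.percentile(P[s][:,2],99.9))
for a in (-15,-6,50,124):
    j=env.ik(*pose(a,0)); print(a, None if j is None else np.round(j,2))
p,q=pose(-6,0,.30)
o=sensors.get_obs(); e=o["eef_pos"]; env.move_l([e[0],e[1],.36])
gripper_to(.028)
p,q=pose(-6,0,.36); env.reach(p,q)
env.move_l(pose(-6,0,.14)[0])
o=sensors.get_obs(); print(o["time"],o["eef_pos"],p,o["joint_pos"],o["finger_gap"],o["wrist_force"])
im=get_image("top"); print(crank(im)); cv2.imwrite("pics/top1.png",im["frame"][:,:,::-1])
w=get_image("wrist"); cv2.imwrite("pics/w1.png",w["frame"][:,:,::-1])
E
```

```text
[(np.float64(-6.0), 0.1104, 80, 0.082), (np.float64(174.1), 0.1104, 85, 0.082)]
max z [0.81156037 0.01707113 0.56553738] 0.541896936295474
-15 [-0.49  0.1   1.7  -0.    1.34  1.35]
-6 [-0.47  0.09  1.71 -0.    1.34  1.2 ]
50 [-0.41  0.01  1.79 -0.    1.34  0.29]
124 [-0.46 -0.14  1.93 -0.    1.34 -1.05]
7.2 [ 0.5712051  -0.26253027  0.14094881] [ 0.57088227 -0.26236265  0.36      ] [-4.71387918e-01  5.60733171e-02  1.65988492e+00 -3.15811419e-06
  1.42435439e+00  1.20411084e+00] 0.02808090490976325 [0.07015191 0.50359198 0.34166834]
[(np.float64(171.3), 0.1106, 49, 0.0802)]
```

View pics/w1.png

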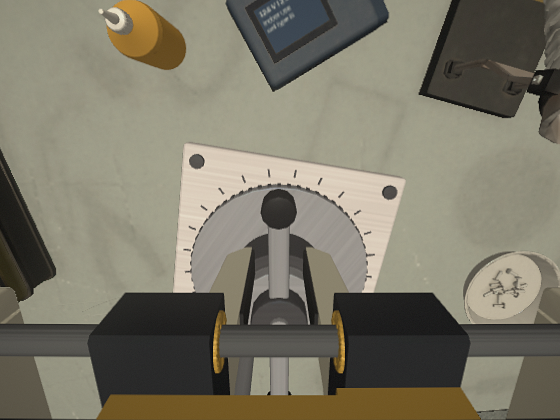

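View pics/top1.png

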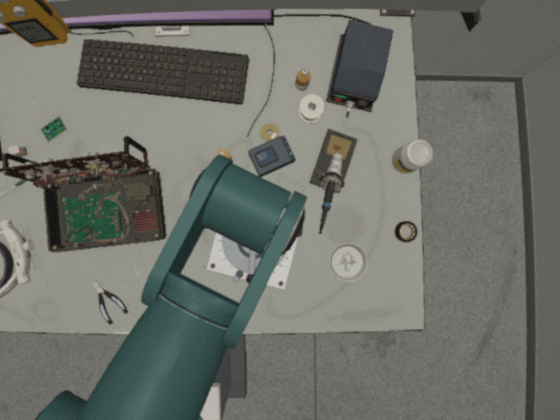

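The wrist view shows the far knob at (278,208) and the bar centred between the fingers. It stays in view, so I'll track the knob's height and angle with the wrist depth while pushing.

```bash
python3 - <<'E'
from h import *
env.move_l(pose(-6,0)[0],vel=.1)
F0=sensors.get_obs()["wrist_force"]; print(F0,crank(get_image("wrist")))
for th in np.arange(-6,30,3.):
    p,q=pose(th,.007)
    env.move_l(p,frame=q,vel=.03)
    o=sensors.get_obs(); f=np.linalg.norm((o["wrist_force"]-F0)[:2]); c=crank(get_image("wrist"))
    print(th,round(o["time"],2),f.round(1),c)
    if f>8 or any(k[1]<.107 for k in c): break
E
```

```text
[ 0.26188941  0.30143484 -0.10740008] [(np.float64(-6.2), 0.1111, 1915, 0.0849), (np.float64(13.2), 0.107, 404, 0.0717), (np.float64(-25.4), 0.1067, 425, 0.0717)]
-6.0 8.39 1.1 [(np.float64(-5.4), 0.1111, 1912, 0.0849), (np.float64(17.4), 0.107, 538, 0.0736), (np.float64(-22.7), 0.1073, 165, 0.0706)]
-3.0 8.69 0.4 [(np.float64(-2.9), 0.1111, 1909, 0.0849), (np.float64(20.2), 0.107, 533, 0.0733), (np.float64(-19.9), 0.1078, 162, 0.0705)]
0.0 8.99 0.3 [(np.float64(0.2), 0.1111, 1910, 0.0849), (np.float64(23.1), 0.1069, 534, 0.0734), (np.float64(-17.1), 0.1078, 139, 0.0706)]
```

Tracking works, and the bar moves with little force. The extra blobs are the fingers, so I'll keep only the knob and carry on.

```bash
cat >> h.py <<'E'
def knob(): 
    c=[k for k in crank(get_image("wrist")) if k[2]>900 and k[3]>.079]
    return c[0] if c else None
E
python3 - <<'E'
from h import *
F0=np.array([.26,.30,-.1]); log=[]
for th in np.arange(3,128,3.):
    p,q=pose(th,.007)
    env.move_l(p,frame=q,vel=.03)
    o=sensors.get_obs(); f=np.linalg.norm((o["wrist_force"]-F0)[:2]); k=knob()
    log.append((th,round(o["time"],2),f.round(1),k))
    if k is None or f>8 or k[1]<.1085: break
for l in log[::6]+log[-3:]: print(*l)
env.pause(.4); o=sensors.get_obs(); print(knob(),o["wrist_force"])
E
```

```text
3.0 9.29 1.4 (np.float64(3.3), 0.1111, 1894, 0.0849)
21.0 11.09 0.3 (np.float64(21.0), 0.111, 1926, 0.0849)
27.0 11.69 0.2 (np.float64(27.0), 0.1109, 1930, 0.0848)
30.0 11.99 0.7 (np.float64(29.8), 0.1108, 1950, 0.0847)
33.0 12.29 0.7 (np.float64(36.9), 0.1022, 1537, 0.0846)
(np.float64(37.2), 0.1032, 1590, 0.0843) [-0.25044719  0.11889335 -0.1863805 ]
```

The crank dropped at 37°. The knob top went from 0.111 to 0.103, an 8 mm drop, so it is fully home with no side load. Now I'll drive it back clockwise with the other finger.

```bash
python3 - <<'E'
from h import *
F0=np.array([-.2,.12,-.18]); log=[]
p,q=pose(37,0); env.move_l(p,frame=q,vel=.03)
for th in list(np.arange(37,-8,-3.))+list(np.arange(-8,-18,-1.)):
    p,q=pose(th,-.007)
    env.move_l(p,frame=q,vel=.03)
    o=sensors.get_obs(); f=np.linalg.norm((o["wrist_force"]-F0)[:2]); k=knob()
    log.append((th,round(o["time"],2),f.round(1),k))
    if k is None or f>13 or k[1]<.099 or k[1]>.107: break
for l in log[:-12:3]+log[-12:]: print(*l)
E
```

```text
37.0 13.43 0.4 (np.float64(36.3), 0.1032, 1591, 0.0842)
28.0 14.32 4.6 (np.float64(28.0), 0.1032, 1595, 0.0843)
19.0 15.22 5.0 (np.float64(19.0), 0.1032, 1588, 0.0843)
10.0 16.12 3.8 (np.float64(10.0), 0.1033, 1581, 0.0844)
1.0 17.02 4.4 (np.float64(1.0), 0.1032, 1584, 0.0844)
-2.0 17.32 4.6 (np.float64(-2.0), 0.1032, 1582, 0.0844)
-5.0 17.62 4.6 (np.float64(-5.1), 0.1032, 1580, 0.0844)
-8.0 17.93 4.1 (np.float64(-8.0), 0.1032, 1585, 0.0845)
-9.0 18.23 5.6 (np.float64(-9.0), 0.1032, 1578, 0.0844)
-10.0 18.52 3.7 (np.float64(-10.1), 0.1031, 1582, 0.0845)
-11.0 18.82 4.8 (np.float64(-11.1), 0.1032, 1586, 0.0845)
-12.0 19.12 4.6 (np.float64(-12.1), 0.1032, 1585, 0.0845)
-13.0 19.43 4.1 (np.float64(-13.1), 0.1032, 1584, 0.0845)
-14.0 19.73 4.6 (np.float64(-14.1), 0.1032, 1584, 0.0845)
-15.0 20.02 5.0 (np.float64(-15.1), 0.1032, 1590, 0.0845)
-16.0 20.32 4.6 (np.float64(-16.1), 0.1032, 1592, 0.0845)
-17.0 20.62 5.4 (np.float64(-16.9), 0.1032, 1570, 0.0846)
```

The post hasn't been reached yet. I'll continue in half-degree steps until the force rises, then back off, lift and look.

```bash
python3 - <<'E'
from h import *
F0=np.array([-.2,.12,-.18])
for th in np.arange(-17.5,-21.5,-.5):
    p,q=pose(th,-.007); env.move_l(p,frame=q,vel=.03)
    o=sensors.get_obs(); f=np.linalg.norm((o["wrist_force"]-F0)[:2]); k=knob(); print(th,f.round(1),k)
    if f>9: break
p,q=pose(k[0],0); env.move_l(p,frame=q,vel=.03)
env.move_l(pose(k[0],0,.30)[0],vel=.15)
e=env.ik([.45,.1,.4],q); j=sensors.get_obs()["joint_pos"].copy(); j[0]+=.9; j[1]-=.3; env.move_joints(j)
im=get_image("top"); print(crank(im)); 
P=cloud(im); z=P[...,2]; m=(z>.114)&(z<.121); m[:185]=0;m[300:]=0;m[:,:195]=0;m[:,315:]=0; print(P[m].mean(0),m.sum(),sensors.get_obs()["time"])
a=cv2.resize(im["frame"][140:300,195:365],None,fx=3.5,fy=3.5,interpolation=cv2.INTER_CUBIC)[:, :, ::-1]
cv2.imwrite("pics/end.png",a)
E
```

```text
-17.5 7.4 (np.float64(-17.3), 0.1031, 1561, 0.0846)
-18.0 8.7 (np.float64(-17.5), 0.1032, 1543, 0.0847)
-18.5 11.6 (np.float64(-17.8), 0.1032, 1561, 0.0848)
[(np.float64(-15.2), 0.1029, 74, 0.0806), (np.float64(164.8), 0.1024, 75, 0.0829)]
[ 0.43280114 -0.21708141  0.11715689] 25 25.5833
```

View pics/end.png

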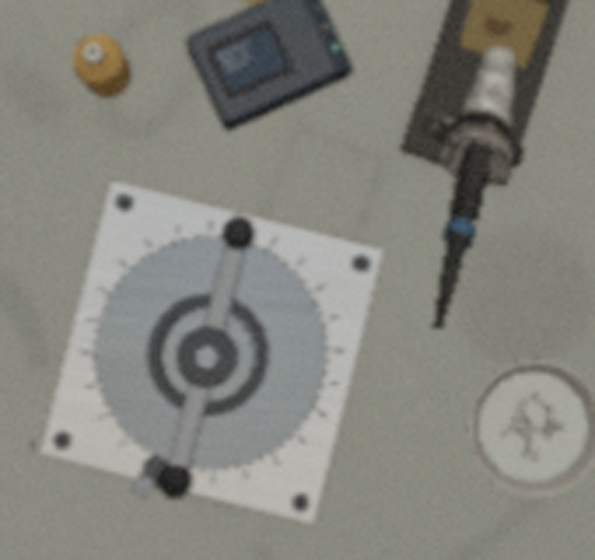

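The final picture shows the near knob at (173,480) touching the post at (153,468). The bar is at -15.2° against a base yaw of about -15°, the knob tops are at 0.103 (home), and the bottle, adapter and dish are where they were.

```bash
python3 -c "
from h import *
print(finish_job())"
```

```text
the job is handed in; nothing more can be done
None
```

The crank dropped fully home, was driven back clockwise until its knob rested against the post, and the job is handed in; the bottle, adapter and dish stayed where they were.

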